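Transfer a chain of signal units to the test rack in reverse order

TASK

Move the four signal units from the storage rack to the empty test rack, one to each bay and in the reverse order: the unit now at the left end of its row must end at the right end, the second from the left must end second from the right, and so on (left and right as the robot sees them). Set each one down upright on the floor of its bay, near the middle; do not drop or tip any of them.

Things in the scene. Friction and masses are not known exactly. Their poses are not given: they have to be found in the camera images.
- tall_unit: box-shaped plain aluminium signal unit, the tallest, with two small round brass sockets side by side on its top: 48 (x) x 40 (y) x 100 mm high, the two sockets add 6 mm (each 13 mm across, at x = +-10 mm); mass about 0.36 kg. Loose, starts standing upright in its tray of the storage rack. Origin: centre of its underside; z up; x across the row (within 20 degrees of the storage rack's x).
- short_unit: box-shaped plain aluminium signal unit, the lowest, flat bare top with four corner screws: 48 (x) x 40 (y) x 78 mm high; mass about 0.28 kg. Loose, starts standing upright in its tray of the storage rack. Origin: centre of its underside; z up; x across the row (within 20 degrees of the storage rack's x).
- round_unit: plain aluminium round can (upright cylinder) with a flat top: 46 mm across, 92 mm high; its yaw means nothing; mass about 0.34 kg. Loose, starts standing upright in its tray of the storage rack. Origin: centre of its underside; z up.
- finned_unit: box-shaped plain aluminium signal unit with five cooling fins on its top: 48 (x) x 40 (y) mm, smooth sides up to 78 mm, fins (3 mm thick, along x) from there to 92 mm; mass about 0.32 kg. Loose, starts standing upright in its tray of the storage rack. Origin: centre of its underside; z up; x across the row (within 20 degrees of the storage rack's x).
- tall_tray: the shallow white open tray in which the tall unit stands at the start, one of four alike on the storage rack; known by what stands in it. Fixed. 80 (x) x 68 (y) x 14 mm high outside, walls and floor 3 mm. Origin: centre of its underside, which lies 6 mm above the table (so its floor is 9 mm above the table, its rim 20 mm). It stays, marking the unit's first place.
- short_tray: the shallow white open tray in which the short unit stands at the start, one of four alike on the storage rack; known by what stands in it. Fixed. 80 (x) x 68 (y) x 14 mm high outside, walls and floor 3 mm. Origin: centre of its underside, which lies 6 mm above the table (so its floor is 9 mm above the table, its rim 20 mm). It stays, marking the unit's first place.
- round_tray: the shallow white open tray in which the round unit stands at the start, one of four alike on the storage rack; known by what stands in it. Fixed. 80 (x) x 68 (y) x 14 mm high outside, walls and floor 3 mm. Origin: centre of its underside, which lies 6 mm above the table (so its floor is 9 mm above the table, its rim 20 mm). It stays, marking the unit's first place.
- finned_tray: the shallow white open tray in which the finned unit stands at the start, one of four alike on the storage rack; known by what stands in it. Fixed. 80 (x) x 68 (y) x 14 mm high outside, walls and floor 3 mm. Origin: centre of its underside, which lies 6 mm above the table (so its floor is 9 mm above the table, its rim 20 mm). It stays, marking the unit's first place.
- storage_rack: fixed plywood board with the four full trays, 92 (x) x 300 (y) mm, ends 20 mm high. Tray centres y = +105, +35, -35, -105 mm; units stand 30 mm apart along y, free fore and aft (x). Lies 150 to 210 mm before or behind the test rack, loose parts up to 18 mm high between. Origin: underside centre, on the table; x away from the robot, y to the robot's left, within 10 degrees
- test_rack: fixed dark steel rack, 92 (x) x 290 (y) x 17 mm high, with four open bays in a row, empty at the start, a flat brass disc in each floor. Bay centres x = 0, y = +105, +35, -35, -105 mm; bays 74 (x) by 67 (y) mm inside, floor 6 mm above the table; walls 3 mm thick, up to 17 mm. Origin: underside centre, on the table; x away from the robot, y to the robot's left, within 10 degrees
Things that resemble listed ones, but are neither listed nor needed, are in the scene too. Leave any pink look-alike of the finned_unit alone.

How it is judged:
At the end, for the whole second after the job is handed in: Each unit at rest upright (0.1 rad) on the floor of a test rack bay (height within 4 mm), centre within 15 mm of the bay centre along each rack axis, in the reverse order: the unit whose tray is 1st, 2nd, 3rd, 4th from the left of the storage rack is 4th, 3rd, 2nd, 1st from the left (((y of tall_tray in the frame of storage_rack between 0.085 and 0.125 m and y of tall_unit in the frame of test_rack between -0.12 and -0.09 m) or (y of tall_tray in the frame of storage_rack between 0.015 and 0.055 m and y of tall_unit in the frame of test_rack between -0.05 and -0.02 m) or (y of tall_tray in the frame of storage_rack between -0.055 and -0.015 m and y of tall_unit in the frame of test_rack between 0.02 and 0.05 m) or (y of tall_tray in the frame of storage_rack between -0.125 and -0.085 m and y of tall_unit in the frame of test_rack between 0.09 and 0.12 m)) and x of tall_unit in the frame of test_rack between -0.015 and 0.015 m and z of tall_unit in the frame of test_rack between 0.002 and 0.01 m and angle between each of tall_unit, short_unit, round_unit, finned_unit's own z axis and vertical below 0.1 rad and linear speed of each of tall_unit, short_unit, round_unit, finned_unit below 0.02 m/s and angular speed of each of tall_unit, short_unit, round_unit, finned_unit below 0.2 rad/s and ((y of short_tray in the frame of storage_rack between 0.085 and 0.125 m and y of short_unit in the frame of test_rack between -0.12 and -0.09 m) or (y of short_tray in the frame of storage_rack between 0.015 and 0.055 m and y of short_unit in the frame of test_rack between -0.05 and -0.02 m) or (y of short_tray in the frame of storage_rack between -0.055 and -0.015 m and y of short_unit in the frame of test_rack between 0.02 and 0.05 m) or (y of short_tray in the frame of storage_rack between -0.125 and -0.085 m and y of short_unit in the frame of test_rack between 0.09 and 0.12 m)) and x of short_unit in the frame of test_rack between -0.015 and 0.015 m and z of short_unit in the frame of test_rack between 0.002 and 0.01 m and ((y of round_tray in the frame of storage_rack between 0.085 and 0.125 m and y of round_unit in the frame of test_rack between -0.12 and -0.09 m) or (y of round_tray in the frame of storage_rack between 0.015 and 0.055 m and y of round_unit in the frame of test_rack between -0.05 and -0.02 m) or (y of round_tray in the frame of storage_rack between -0.055 and -0.015 m and y of round_unit in the frame of test_rack between 0.02 and 0.05 m) or (y of round_tray in the frame of storage_rack between -0.125 and -0.085 m and y of round_unit in the frame of test_rack between 0.09 and 0.12 m)) and x of round_unit in the frame of test_rack between -0.015 and 0.015 m and z of round_unit in the frame of test_rack between 0.002 and 0.01 m and ((y of finned_tray in the frame of storage_rack between 0.085 and 0.125 m and y of finned_unit in the frame of test_rack between -0.12 and -0.09 m) or (y of finned_tray in the frame of storage_rack between 0.015 and 0.055 m and y of finned_unit in the frame of test_rack between -0.05 and -0.02 m) or (y of finned_tray in the frame of storage_rack between -0.055 and -0.015 m and y of finned_unit in the frame of test_rack between 0.02 and 0.05 m) or (y of finned_tray in the frame of storage_rack between -0.125 and -0.085 m and y of finned_unit in the frame of test_rack between 0.09 and 0.12 m)) and x of finned_unit in the frame of test_rack between -0.015 and 0.015 m and z of finned_unit in the frame of test_rack between 0.002 and 0.01 m); the robot touches nothing.
It fails at once if a unit is tipped over (more than 35 degrees) (angle between any of tall_unit, short_unit, round_unit, finned_unit's own z axis and vertical above 0.61 rad).
It fails at once if a unit is dropped (moves faster than 0.7 m/s with no finger on it, as after a fall of 25 mm) ((linear speed of tall_unit above 0.7 m/s and contact force between the fingers and tall_unit below 0.05 N) or (linear speed of short_unit above 0.7 m/s and contact force between the fingers and short_unit below 0.05 N) or (linear speed of round_unit above 0.7 m/s and contact force between the fingers and round_unit below 0.05 N) or (linear speed of finned_unit above 0.7 m/s and contact force between the fingers and finned_unit below 0.05 N)).
It also fails if it takes over 99 s, if anything falls off the work surface, if the arm or the gripper's body presses on something with over 40 N, if the wrist force passes 120 N, or if a joint passes its speed limit or range.

ROBOT

A 6-joint arm with a two-finger parallel gripper is mounted at the origin on the work surface. World frame = base frame: x ahead of the robot, y to its left, z up, the work surface at z = 0. Lengths are in m, angles in rad, forces in N, time in s.
With the tool pointing down it reaches from about 0.35 to 0.975 m from the base axis. Payload 4.9 kg.
Tool frame: the origin (TCP) lies on the centre line of the jaws, within the pads' length; the fingertips stand ctrl.nose_length ahead of it and the grasp point (between the pads) lies 2 mm behind it (ctrl.nose_length is the distance from the TCP to the fingertips, in m); z points along the fingers, y is the direction in which the jaws open and shut (so a half turn about z gives the same grasp; the last joint's range is limited). The gripper opens to 85 mm and grips with 20 to 120 N. Pads are 22 mm wide; open, the fingers measure 114 mm over their backs; the gripper's body (76 mm by 85 mm) begins 54 mm behind the grasp point. The pads swing forward as they close: fully open they stand 13 mm farther back than shut.
Start: joints at [-1.328, 0.053, 1.613, -0, 1.476, -0.119], TCP at [0.221, -0.585, 0.248] pointing down, gripper open.
Joint ranges: [-3.01, 3.01], [-1.01, 2.22], [0.06, 2.58], [-1.02, 4.17], [0.09, 2.62], [-3.14, 3.14]. Speed limits (rad/s): [2.57, 2.57, 3.14, 3.14, 3.14, 3.14].

INTERFACE

Orientations are given as a rotation vector (axis times angle).
In Python, from station import sensors, get_image, order, ctrl gives the robot as it stands.
- The arm moves only by the tool move_arm, never from a script. Its argument "increments" is a list of rows, each a list of 5 numbers: the shift along the tool's x, y, z in cm, then the turn about the tool's z in degrees, then the finger opening in cm, from 0 to 8.54. In form: [[dx, dy, dz, twist, gripper], ...]. A call has 1 to 5 rows; each row is the pose to reach, as a shift and turn from the pose commanded when the call began, along the tool's axes at that moment; what a row does not reach only later rows make up. A row lasts 1/8 s, in which the tool goes at most 62.5 mm and 10.7 degrees, less where a joint would pass 70% of its speed; a pose out of reach is approached as far as the arm can. A call with a gripper value outside its range is refused whole. The fingers move at their own pace and stop on an object; "newtons" is the grip in N (left out, the last holds). Time passes only in rows, so rows that repeat a pose let the fingers close. It gives the time, the measured TCP pose, the force and the opening at its end, in the units of the state.
- sensors.get_obs(): the state, without advancing time (a new reading comes with each control period).
- get_image(name): name is "scene" or "top" or "wrist"; returns a dict with "image" (480x640x3 uint8, red, green, blue), "K" (3x3 intrinsics, pixels), "R" (3x3) and "t" (3): a world point X has camera coordinates R X + t. Camera axes: x right, y down, z forward; pixel columns grow to the right and rows downward; lengths in m; the calibration is good to about 2 mm. A picture is of the moment at which its call begins. There is no depth.
- order.finish_job(): hands the job in, once; it reports no verdict.
The state is a dict: "t": time; "q": joint angles; "dq": joint speeds; "effort": joint torques, N m; "tool_pos": TCP position; "tool_rot": TCP orientation; "contact_force": force on the tool from outside, world axes, zero at the start; "wrist_torque": the same for the moment, N m; "opening": finger opening in m.
Only numpy, scipy, OpenCV 4.12 (cv2) and the standard library are available. Lean on these libraries where they do the work, as an engineer would, in place of code of your own. Each camera call takes 0.05 s, during which the arm holds its last target.

## Working session

There is one attempt and no reset: what is moved stays moved. The work goes in short steps, Python scripts to look and compute and a tool call to move; the robot and the scene stay as the last step left them, time stands still between calls to the robot, and variables do not carry over. Pictures are saved under pics/ and viewed, and the job is handed in when it is done.

Besides the shell and the picture viewer there is one more tool, called after "Request:" as name([rows], argument=value, ...), one row to a line, values as JSON. move_arm: Moves the arm, as the interface text tells. Its arguments: {"type":"object","properties":{"increments":{"type":"array"},"newtons":{"type":"number"}},"required":["increments"]}

```bash
ls; mkdir -p pics; python3 - <<'E'
from station import sensors, get_image, order, ctrl
import cv2,numpy as np
print(sensors.get_obs(), ctrl.nose_length)
for n in ("scene","top","wrist"):
    d=get_image(n); cv2.imwrite(f"pics/{n}0.png",d["image"][:,:,::-1]); np.savez(f"pics/{n}0.npz",**d)
    print(n,d["K"].tolist(),d["R"].tolist(),d["t"].tolist())
E
```

```text
pics
{'t': 0.0, 'q': array([-1.32799652e+00,  5.33424273e-02,  1.61430154e+00, -1.25120856e-05,
        1.47599510e+00, -1.18994065e-01]), 'dq': array([ 0.00025364, -0.00083577, -0.00045409, -0.00076167,  0.00074875,
        0.0016046 ]), 'effort': array([ 1.26420699e-03, -3.93676829e+01, -3.70177102e+01, -6.37588840e-06,
        6.99996526e-03,  1.90114953e-06]), 'tool_pos': array([ 0.2210781 , -0.58396189,  0.24706742]), 'tool_rot': array([-3.08832165e+00, -5.64844558e-01,  2.18244086e-04]), 'contact_force': array([ 0.5760374 ,  0.1868851 , -0.38148118]), 'wrist_torque': array([ 0.04776543,  0.02447245, -0.01561584]), 'opening': 0.08556315945969058} 0.017
scene [[437.1985912055924, 0.0, 321.04398987376436], [0.0, 437.1985912055924, 238.55593178235839], [0.0, 0.0, 1.0]] [[0.5573448455451167, 0.830177480824292, 0.013117678015661367], [0.6830788166880746, -0.4494935539766156, -0.5756377985552126], [-0.47198522576062685, 0.3297891679023191, -0.8175995666571662]] [-0.24960516796959198, -0.31231513015402673, 0.9145734795291758]
top [[499.25130991590487, 0.0, 317.5436194758791], [0.0, 499.25130991590487, 234.00371025240673], [0.0, 0.0, 1.0]] [[-0.0042493776488301835, -0.9996671727812576, 0.025445755110148998], [-0.9980020363596286, 0.0026354562265846868, -0.06312677555928772], [0.06303870407640495, -0.025663164925741465, -0.9976810731663512]] [-0.044505317739577235, 0.4682349435518976, 0.7510009556891284]
wrist [[337.59542679917024, 0.0, 319.7068035775036], [0.0, 337.59542679917024, 238.65004343608516], [0.0, 0.0, 1.0]] [[0.35462755472829627, -0.9350066705256325, -0.0013503703202497259], [-0.8902219947571202, -0.33808262573867115, 0.30529483818810454], [-0.2859092469265108, -0.10706383257766487, -0.9522569182083682]] [-0.6233993226612928, -0.040604533319985994, 0.3804214145508355]
```

View pics/scene0.png

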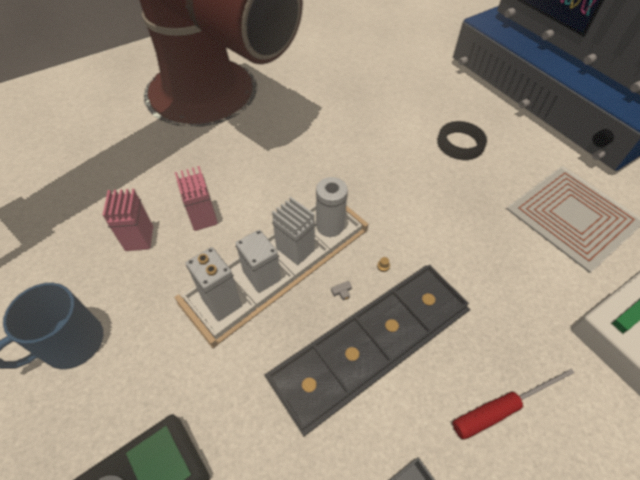

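View pics/top0.png

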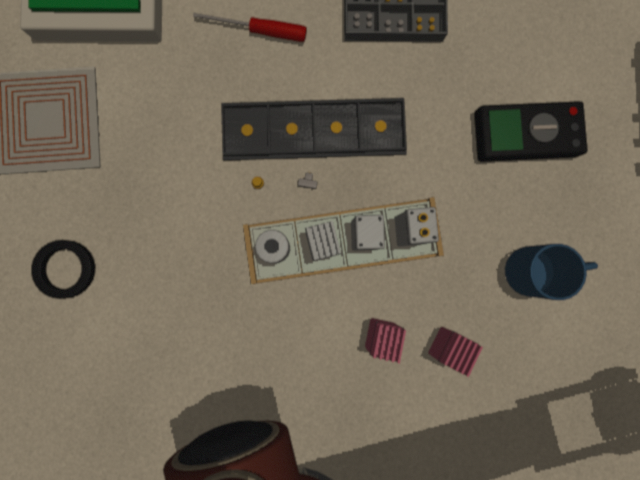

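View pics/wrist0.png

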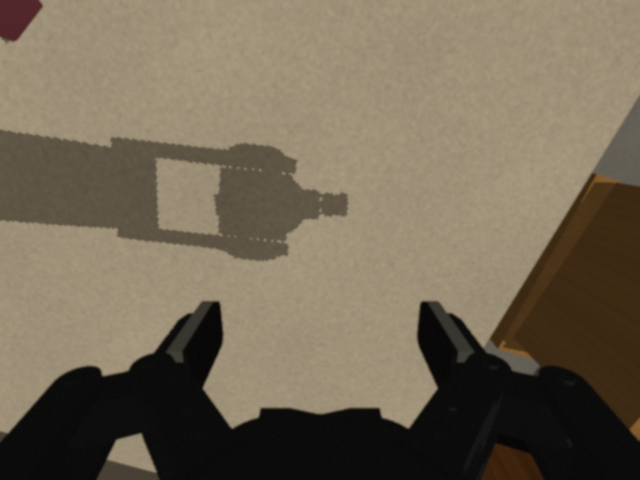

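The top view (up = away, left = robot's left) shows the storage rack at (343,241): the round unit (272,246), finned (322,240), short (368,231), tall (420,226), left to right. The empty test rack is at (313,128) with discs at 247, 292, 336 and 381. The two pink finned boxes at (386,340) and (455,350) are look-alikes. The grey finned unit in the tray fits the description (plain aluminium). The enlarged crop confirms it.

```bash
cat > h.py <<'E'
import numpy as np, cv2
def ray(d,u,v,z):
    K,R,t=d["K"],d["R"],d["t"]
    c=-R.T@t; w=R.T@np.linalg.solve(K,np.array([u,v,1.]))
    return c+w*(z-c[2])/w[2]
def proj(d,X):
    p=d["K"]@(d["R"]@np.asarray(X,float)+d["t"]); return p[:2]/p[2]
E
python3 - <<'E'
from h import *
for n,(x0,y0,x1,y1) in dict(top=(235,190,450,290),scene=(170,170,375,350)).items():
    im=cv2.imread(f"pics/{n}0.png")[y0:y1,x0:x1]; s=3.7 if n=="top" else 3.2
    cv2.imwrite(f"pics/crop_{n}.png",cv2.resize(im,None,fx=s,fy=s,interpolation=cv2.INTER_CUBIC))
d=dict(np.load("pics/top0.npz")); ds=dict(np.load("pics/scene0.npz"))
P={}
for n,dd,box in(("top",d,(200,80,420,170)),("scene",ds,(260,260,480,440))):
    im=dd["image"]; hsv=cv2.cvtColor(im,cv2.COLOR_RGB2HSV)
    m=cv2.inRange(hsv,(8,130,110),(30,255,255)); mm=np.zeros_like(m); x0,y0,x1,y1=box; mm[y0:y1,x0:x1]=m[y0:y1,x0:x1]
    k,l,st,c=cv2.connectedComponentsWithStats(mm)
    for i in range(1,k):
        if st[i,4]>30: print(n,st[i,4],c[i].round(1),ray(dd,*c[i],0.006).round(4))
E
```

```text
top 90 [380.3 125.5] [ 0.6402 -0.1463  0.006 ]
top 88 [291.5 128.2] [ 0.6355 -0.0061  0.006 ]
top 95 [336.  126.8] [ 0.6379 -0.0762  0.006 ]
top 84 [246.7 129.5] [0.6332 0.0642 0.006 ]
scene 80 [428.2 298.9] [0.6316 0.0631 0.006 ]
scene 85 [391.5 325.2] [ 0.6341 -0.0071  0.006 ]
scene 92 [351.9 353.6] [ 0.6365 -0.0771  0.006 ]
scene 101 [308.9 384.3] [ 0.6388 -0.147   0.006 ]
```

View pics/crop_top.png

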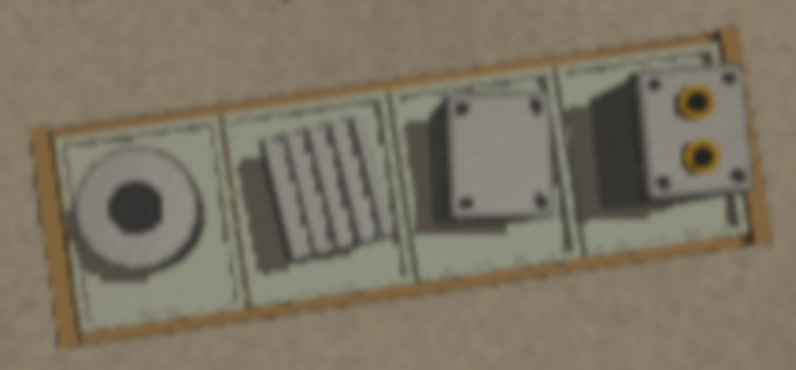

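View pics/crop_scene.png

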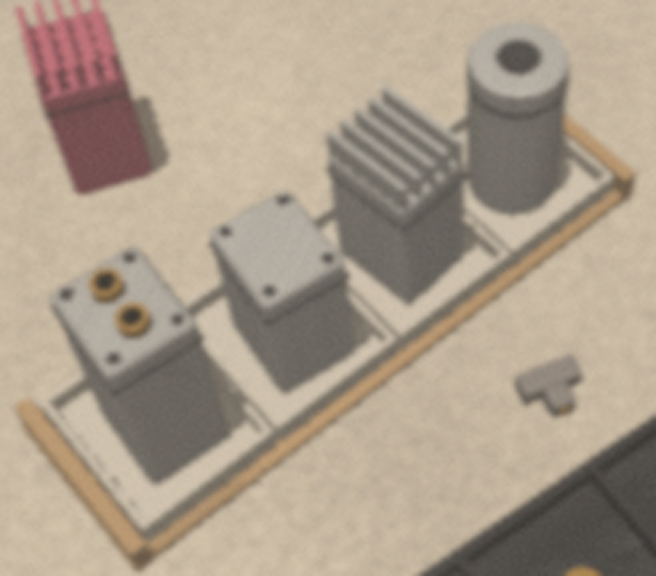

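```bash
python3 - <<'E'
from h import *
d=dict(np.load("pics/top0.npz")); ds=dict(np.load("pics/scene0.npz"))
T=lambda p:((p[0]+.5)/3.7-.5+235,(p[1]+.5)/3.7-.5+190)
S=lambda p:((p[0]+.5)/3.2-.5+170,(p[1]+.5)/3.2-.5+170)
tr={"tall sock":(.115,[(695,102),(702,157)],[(133,321),(106,285)]),
"tall scr":(.109,[(654,84),(730,77),(740,176),(663,183)],[(177,320),(129,257),(66,294),(113,358)][:0]+[(113,358),(177,320),(129,257),(66,294)]),
"short":(.087,[(462,108),(537,106),(541,202),(466,204)],[(327,258),(269,291),(225,231),(283,200)]),
"fin":(.101,[(262,140),(350,120),(390,238),(295,262)],[(460,150),(405,205),(328,138),(385,92)]),
"round":(.101,[(136,209)],[(518,62)])}
for k,(z,a,b) in tr.items():
    A=np.array([ray(d,*T(p),z) for p in a]); B=np.array([ray(ds,*S(p),z) for p in b])
    print(k,A.mean(0).round(4),B.mean(0).round(4))
    if len(A)==4:
        for Q in(A,B):
            # x axis: long direction
            e1=Q[0]-Q[3]; e2=Q[1]-Q[2]; print("  ",[np.degrees(np.arctan2(e[1],e[0])).round(1) for e in(e1,e2)],np.linalg.norm(e1).round(4),np.linalg.norm(Q[1]-Q[0]).round(4))
    if len(A)==2:
        for Q in (A,B): e=Q[0]-Q[1]; print("  ",np.degrees(np.arctan2(e[1],e[0])))
E
```

```text
tall sock [ 0.474  -0.1859  0.115 ] [ 0.4761 -0.1885  0.115 ]
   6.269051260087936
   4.462958080626814
tall scr [ 0.4744 -0.1867  0.109 ] [ 0.474  -0.1881  0.109 ]
   [np.float64(4.3), np.float64(4.7)] 0.0365 0.0282
   [np.float64(4.7), np.float64(4.2)] 0.0361 0.0276
short [ 0.4669 -0.1178  0.087 ] [ 0.4669 -0.119   0.087 ]
   [np.float64(1.8), np.float64(1.7)] 0.0363 0.0284
   [np.float64(1.1), np.float64(1.6)] 0.036 0.0279
fin [ 0.4532 -0.0503  0.101 ] [ 0.459  -0.0554  0.101 ]
   [np.float64(14.9), np.float64(18.4)] 0.0465 0.0333
   [np.float64(12.3), np.float64(10.3)] 0.0461 0.0368
round [0.4463 0.0188 0.101 ] [0.449  0.0157 0.101 ]
```

```bash
cat > go.py <<'E'
import sys, numpy as np
from station import sensors
from scipy.spatial.transform import Rotation as R
o=sensors.get_obs(); p=o["tool_pos"]; M=R.from_rotvec(o["tool_rot"]).as_matrix()
psi=np.degrees(np.arctan2(M[1,1],M[0,1]))
print("t",round(o["t"],2),"pos",p.round(4),"psi",psi.round(2),"open",round(o["opening"],4),"F",o["contact_force"].round(1))
if len(sys.argv)>1:
    x,y,z,s=map(float,sys.argv[1:5])
    D=M.T@(np.array([x,y,z])-p)*100
    print("dxyz cm",D.round(2),"twist",round(psi-s,1))
E
python3 go.py .474 -.187 .25 4.5
```

```text
t 0.15 pos [ 0.2211 -0.5841  0.2474] psi -69.27 open 0.0855 F [ 0.6 -0.5 -0. ]
dxyz cm [ 37.71 -28.19  -0.21] twist -73.8
```

Request:
move_arm([
  [6.0,-4.5,0,-10,8.5],
  [12.0,-9.0,0,-20,8.5],
  [18,-13.5,0,-30,8.5],
  [24,-18,0,-40,8.5],
  [30,-22.5,0,-50,8.5],
], newtons=60)

```text
t: 0.78
tool_pos: [0.3893, -0.3188, 0.2481]
tool_rot: [2.557, 1.825, 0.0]
contact_force: [0.8, -0.5, -0.1]
opening: 0.0849
```

```bash
python3 go.py .474 -.187 .25 4.5
```

```text
t 0.78 pos [ 0.3893 -0.3188  0.2481] psi -18.97 open 0.0849 F [ 0.8 -0.5 -0.1]
dxyz cm [15.22  3.73 -0.19] twist -23.5
```

Request:
move_arm([
  [0,0,0,0,8.5],
  [0,0,0,0,8.5],
])

```text
t: 1.02
tool_pos: [0.3886, -0.3208, 0.2482]
tool_rot: [2.562, 1.818, -0.001]
contact_force: [-0.5, 1.0, -0.6]
opening: 0.0852
```

```bash
python3 go.py .474 -.187 .25 4.5
```

```text
t 1.02 pos [ 0.3886 -0.3208  0.2482] psi -19.28 open 0.0852 F [-0.5  1.  -0.6]
dxyz cm [15.45  3.65 -0.19] twist -23.8
```

Request:
move_arm([
  [5.0,1.2,0,-8,8.5],
  [10,2.4,0,-16,8.5],
  [15.45,3.65,0.19,-23.8,8.5],
  [15.45,3.65,0.19,-23.8,8.5],
  [15.45,3.65,0.19,-23.8,8.5],
])

```text
t: 1.65
tool_pos: [0.4736, -0.1883, 0.2462]
tool_rot: [-2.135, -2.304, 0.001]
contact_force: [0.0, -0.2, 0.4]
opening: 0.0852
```

```bash
python3 go.py .474 -.187 .25 4.5; python3 - <<'E'
from station import get_image
import cv2,numpy as np
d=get_image("wrist"); cv2.imwrite("pics/w1.png",d["image"][:,:,::-1]); np.savez("pics/w1.npz",**d)
E
```

```text
t 1.65 pos [ 0.4736 -0.1883  0.2462] psi 4.37 open 0.0852 F [ 0.  -0.2  0.4]
dxyz cm [ 0.13  0.05 -0.38] twist -0.1
```

View pics/w1.png

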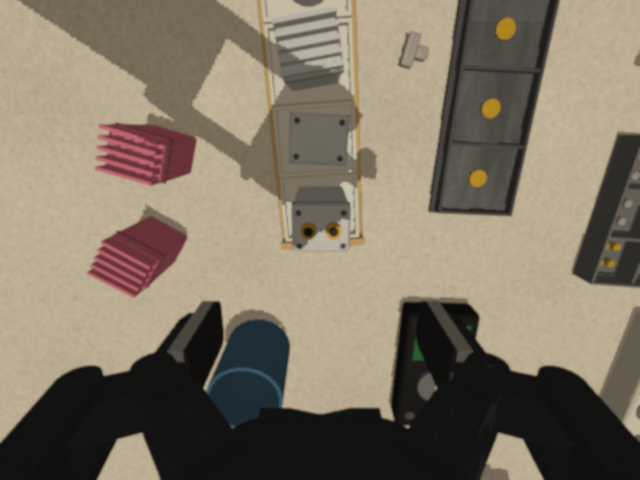

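```bash
python3 - <<'E'
from h import *
d=dict(np.load("pics/w1.npz"))
for n,z,ps in (("sock",.115,[(309,232),(333.5,231)]),("scr",.109,[(297,213),(343,213),(346,246),(299,246)]),("short",.087,[(297,120),(347,122),(343,158),(293,156)]),("disc",.006,[(478,178)]),("disc",.006,[(491,108)]),("fin",.101,[(274,52),(334,11),(343,46),(283,51+37)]) ):
    Q=np.array([ray(d,*p,z) for p in ps]); print(n,Q.mean(0).round(4)); 
    if len(Q)>1: e=Q[1]-Q[0]; print(np.degrees(np.arctan2(e[1],e[0])).round(1))
im=d["image"][0:270,240:400,::-1]; cv2.imwrite("pics/w1c.png",cv2.resize(im,None,fx=2.2,fy=2.2,interpolation=cv2.INTER_CUBIC))
E
python3 go.py .474 -.1875 .12 4.5
```

```text
sock [ 0.4741 -0.1862  0.115 ]
6.9
scr [ 0.4742 -0.1865  0.109 ]
4.4
short [ 0.4677 -0.1167  0.087 ]
2.2
disc [ 0.641  -0.1456  0.006 ]
disc [ 0.6386 -0.075   0.006 ]
fin [ 0.4544 -0.0557  0.101 ]
35.1
t 1.7 pos [ 0.4735 -0.1886  0.2463] psi 4.33 open 0.085 F [-0.3 -0.8  0.5]
dxyz cm [ 0.11  0.07 12.63] twist -0.2
```

View pics/w1c.png

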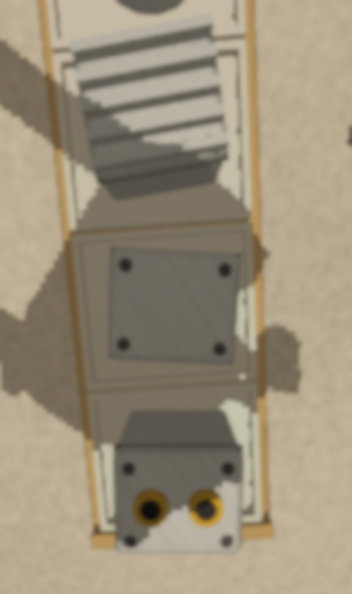

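The wrist view agrees with the others to about 1.5 mm: tall sockets at (309,232) and (333,231), tall unit at (0.474, -0.187). Descending now.

Request:
move_arm([
  [0.1,0.05,5,0,8.5],
  [0.1,0.05,9.5,0,8.5],
  [0.1,0.05,13,0,8.5],
  [0.1,0.05,16,0,8.5],
  [0.1,0.05,17.2,0,8.5],
])

```text
t: 2.33
tool_pos: [0.4727, -0.1868, 0.0724]
tool_rot: [-2.133, -2.301, 0.002]
contact_force: [-0.3, -0.2, -0.5]
opening: 0.085
```

```bash
python3 go.py .474 -.187 .072 4.5
```

```text
t 2.33 pos [ 0.4727 -0.1868  0.0724] psi 4.34 open 0.085 F [-0.3 -0.2 -0.5]
dxyz cm [-0.03  0.13  0.04] twist -0.2
```

Request:
move_arm([
  [0,0,0.0,0,6.5],
  [0,0,0,0,4.5],
  [0,0,0,0,4.0],
  [0,0,0,0,4.0],
  [0,0,0,0,4.0],
], newtons=60)

```text
t: 2.95
tool_pos: [0.4753, -0.1868, 0.0763]
tool_rot: [2.13, 2.306, -0.001]
contact_force: [-3.7, -1.7, 6.8]
opening: 0.0477
```

Request:
move_arm([
  [0,0,-0.7,0,4.0],
  [0,0,-1.5,0,4.0],
  [0,0,-1.5,0,4.0],
])

```text
t: 3.32
tool_pos: [0.4749, -0.1858, 0.09]
tool_rot: [2.131, 2.307, 0.001]
contact_force: [0.8, 0.1, -4.6]
opening: 0.0476
```

```bash
python3 go.py; python3 - <<'E'
from station import get_image
import cv2,numpy as np
d=get_image("scene"); cv2.imwrite("pics/s1.png",d["image"][:,:,::-1])
E
```

```text
t 3.33 pos [ 0.4749 -0.1858  0.09  ] psi 4.54 open 0.0476 F [ 0.8  0.1 -4.6]
```

View pics/s1.png

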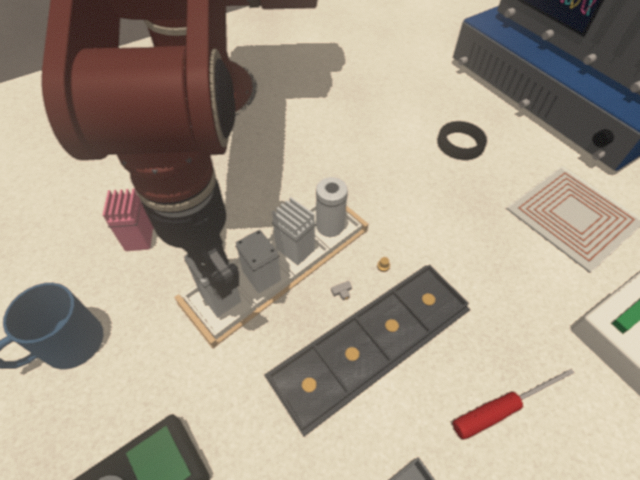

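The jaws stopped at 47.6 mm and the load shows about 4 N, so the tall unit is held. Lifting and carrying it over to the leftmost bay.

Request:
move_arm([
  [0,0,-3,0,4.0],
  [0,0,-7,0,4.0],
  [0,0,-11,0,4.0],
  [0,0,-13,0,4.0],
  [0,0,-13,0,4.0],
])

```text
t: 4.0
tool_pos: [0.4752, -0.1862, 0.2205]
tool_rot: [2.13, 2.306, 0.001]
contact_force: [-0.9, 0.3, -4.0]
opening: 0.0476
```

```bash
python3 go.py .633 .064 .22 1.9
```

```text
t 4.0 pos [ 0.4752 -0.1862  0.2205] psi 4.53 open 0.0476 F [-0.9  0.3 -4. ]
dxyz cm [23.69 17.71  0.05] twist 2.6
```

Request:
move_arm([
  [2.4,1.8,0,0.3,4.0],
  [6,4.5,0,0.8,4.0],
  [10,7.5,0,1.2,4.0],
  [14,10.5,0,1.6,4.0],
  [17,12.7,0,2.0,4.0],
])

```text
t: 4.62
tool_pos: [0.5871, -0.0043, 0.2158]
tool_rot: [-2.168, -2.268, 0.004]
contact_force: [-0.5, -0.2, -3.7]
opening: 0.0475
```

```bash
python3 go.py .633 .064 .22 1.9
```

```text
t 4.62 pos [ 0.5871 -0.0043  0.2158] psi 2.58 open 0.0475 F [-0.5 -0.2 -3.7]
dxyz cm [ 6.62  4.89 -0.43] twist 0.7
```

Request:
move_arm([
  [3,2.3,0,0.3,4.0],
  [5.2,4.0,0,0.5,4.0],
  [6.7,5.0,0,0.7,4.0],
  [6.7,5.0,0,0.7,4.0],
  [6.7,5.0,0,0.7,4.0],
])

```text
t: 5.25
tool_pos: [0.634, 0.0621, 0.2185]
tool_rot: [-2.186, -2.255, 0.002]
contact_force: [0.5, -0.1, -4.3]
opening: 0.0475
```

```bash
python3 go.py .633 .064 .073 1.9
```

```text
t 5.25 pos [0.634  0.0621 0.2185] psi 1.8 open 0.0475 F [ 0.5 -0.1 -4.3]
dxyz cm [ 0.2  -0.07 14.55] twist -0.1
```

Request:
move_arm([
  [0.2,0,3,0,4.0],
  [0.2,0,7,0,4.0],
  [0.2,0,10.5,0,4.0],
  [0.2,0,13,0,4.0],
  [0.2,0,13.8,0,4.0],
])

```text
t: 5.88
tool_pos: [0.6328, 0.0638, 0.0792]
tool_rot: [-2.185, -2.253, 0.005]
contact_force: [-0.7, -0.2, -3.8]
opening: 0.0475
```

Request:
move_arm([
  [0,0,0.15,0,4.0],
  [0,0,0.3,0,4.0],
  [0,0,0.3,0,4.0],
])

```text
t: 6.25
tool_pos: [0.6355, 0.0647, 0.0798]
tool_rot: [2.185, 2.255, 0.002]
contact_force: [-0.9, -0.0, -3.6]
opening: 0.0472
```

```bash
python3 go.py .633 .064 .073 1.9
```

```text
t 6.25 pos [0.6355 0.0647 0.0798] psi 1.83 open 0.0472 F [-0.9 -0.  -3.6]
dxyz cm [-0.07 -0.25  0.68] twist -0.1
```

Request:
move_arm([
  [0,-0.1,0.2,0,4.0],
  [0,-0.1,0.4,0,4.0],
  [0,-0.1,0.4,0,4.0],
])

```text
t: 6.62
tool_pos: [0.6334, 0.0648, 0.0741]
tool_rot: [-2.185, -2.256, 0.001]
contact_force: [0.8, -0.4, -4.0]
opening: 0.0471
```

Request:
move_arm([
  [0,0,0.15,0,4.0],
  [0,0,0.15,0,4.0],
])

```text
t: 6.88
tool_pos: [0.6338, 0.0648, 0.0734]
tool_rot: [2.186, 2.257, 0.0]
contact_force: [-1.5, 0.9, -1.9]
opening: 0.0477
```

Request:
move_arm([
  [0,0,0.15,0,4.0],
  [0,0,0.15,0,4.0],
])

```text
t: 7.12
tool_pos: [0.6339, 0.0648, 0.0733]
tool_rot: [-2.185, -2.257, 0.0]
contact_force: [-5.5, 0.5, 7.2]
opening: 0.0474
```

Request:
move_arm([
  [0,0,0,0,5.2],
  [0,0,0,0,6.5],
  [0,0,0,0,8.0],
  [0,0,0,0,8.0],
  [0,0,-1.0,0,8.0],
])

```text
t: 7.75
tool_pos: [0.6328, 0.0648, 0.0806]
tool_rot: [-2.185, -2.255, 0.002]
contact_force: [-0.0, -0.2, 0.1]
opening: 0.08
```

Request:
move_arm([
  [0,0,-4,0,8.2],
  [0,0,-9,0,8.2],
  [0,0,-13,0,8.2],
  [0,0,-14.5,0,8.2],
  [0,0,-14.5,0,8.2],
])

```text
t: 8.38
tool_pos: [0.6341, 0.0648, 0.2274]
tool_rot: [2.185, 2.256, 0.002]
contact_force: [-0.0, -0.2, -0.4]
opening: 0.0821
```

```bash
python3 go.py .467 -.118 .21 1.7; python3 - <<'E'
from station import get_image
import cv2,numpy as np
d=get_image("scene"); cv2.imwrite("pics/s2.png",d["image"][:,:,::-1])
E
```

```text
t 8.38 pos [0.6341 0.0648 0.2274] psi 1.83 open 0.0821 F [-0.  -0.2 -0.4]
dxyz cm [-17.73 -17.29   1.7 ] twist 0.1
```

View pics/s2.png

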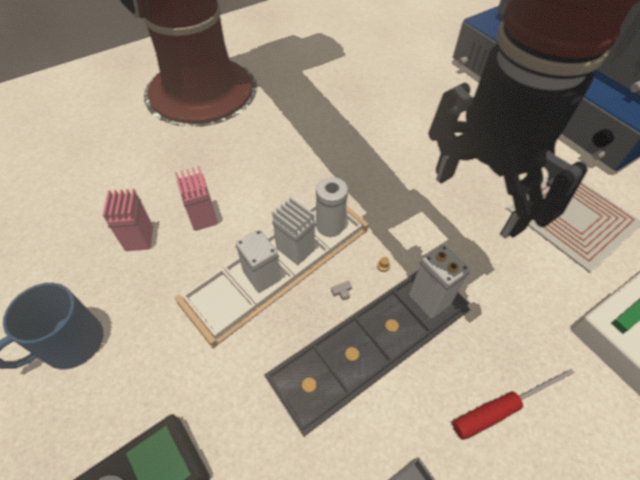

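The tall unit stands in the left-end bay, sockets at about (440,257) and (453,267). Next is the short unit.

Request:
move_arm([
  [-3.5,-3.5,0,0,8.5],
  [-7,-7,0,0,8.5],
  [-10.5,-10.5,0,0,8.5],
  [-14,-14,0,0,8.5],
  [-16.5,-16.3,0,0,8.5],
])

```text
t: 9.05
tool_pos: [0.4734, -0.106, 0.2232]
tool_rot: [-2.183, -2.252, 0.003]
contact_force: [0.4, -0.4, 0.4]
opening: 0.0848
```

Request:
move_arm([
  [-1.2,-1.0,0,0,8.5],
  [-1.2,-1.0,0,0,8.5],
  [-1.2,-1.0,0,0,8.5],
])

```text
t: 9.43
tool_pos: [0.4668, -0.117, 0.2259]
tool_rot: [-2.184, -2.257, -0.0]
contact_force: [0.4, 0.5, 0.3]
opening: 0.0852
```

```bash
python3 go.py .467 -.118 .070 1.7
```

```text
t 9.43 pos [ 0.4668 -0.117   0.2259] psi 1.87 open 0.0852 F [0.4 0.5 0.3]
dxyz cm [-0.11  0.03 15.59] twist 0.2
```

Request:
move_arm([
  [-0.1,0.03,5,0,8.5],
  [-0.1,0.03,9,0,8.5],
  [-0.1,0.03,12.5,0,8.5],
  [-0.1,0.03,15,0,8.5],
  [-0.1,0.03,15.8,0,8.5],
])

```text
t: 10.05
tool_pos: [0.466, -0.1173, 0.0664]
tool_rot: [-2.181, -2.256, 0.002]
contact_force: [0.7, -0.3, -0.3]
opening: 0.0849
```

Request:
move_arm([
  [0,0,0,0,6.5],
  [0,0,0,0,4.5],
  [0,0,0,0,4.0],
  [0,0,0,0,4.0],
  [0,0,0,0,4.0],
])

```text
t: 10.68
tool_pos: [0.468, -0.1191, 0.0701]
tool_rot: [2.184, 2.254, 0.002]
contact_force: [0.2, 0.4, 6.5]
opening: 0.0472
```

Request:
move_arm([
  [0,0,-0.5,0,4.0],
  [0,0,-1.5,0,4.0],
  [0,0,-2.5,0,4.0],
  [0,0,-2.5,0,4.0],
])

```text
t: 11.18
tool_pos: [0.4674, -0.119, 0.0947]
tool_rot: [2.184, 2.255, 0.001]
contact_force: [-0.9, 0.4, -2.0]
opening: 0.0474
```

Request:
move_arm([
  [0,0,-3,0,4.0],
  [0,0,-7,0,4.0],
  [0,0,-10.5,0,4.0],
  [0,0,-12,0,4.0],
  [0,0,-12,0,4.0],
])

```text
t: 11.8
tool_pos: [0.467, -0.1188, 0.2139]
tool_rot: [2.185, 2.256, 0.001]
contact_force: [0.3, -0.6, -3.0]
opening: 0.0474
```

```bash
python3 go.py .6355 -.006 .215 1.9
```

```text
t 11.8 pos [ 0.467  -0.1188  0.2139] psi 1.83 open 0.0474 F [ 0.3 -0.6 -3. ]
dxyz cm [10.74 17.2  -0.1 ] twist -0.1
```

Request:
move_arm([
  [1.7,2.7,0,0,4.0],
  [4,6.4,0,0,4.0],
  [6.5,10.4,0,0,4.0],
  [8.5,13.7,0,0,4.0],
  [10.2,16.3,0,0,4.0],
])

```text
t: 12.42
tool_pos: [0.6262, -0.0104, 0.2099]
tool_rot: [-2.182, -2.254, 0.005]
contact_force: [0.3, -0.3, -2.2]
opening: 0.047
```

Request:
move_arm([
  [0.55,0.9,0,0,4.0],
  [0.55,0.9,0,0,4.0],
  [0.55,0.9,0,0,4.0],
])

```text
t: 12.8
tool_pos: [0.6342, -0.0063, 0.2127]
tool_rot: [-2.186, -2.255, 0.002]
contact_force: [0.3, 0.2, -3.3]
opening: 0.0469
```

```bash
python3 go.py .6355 -.006 .067 1.9
```

```text
t 12.8 pos [ 0.6342 -0.0063  0.2127] psi 1.79 open 0.0469 F [ 0.3  0.2 -3.3]
dxyz cm [ 0.03  0.15 14.57] twist -0.1
```

Request:
move_arm([
  [0.03,0.1,3,0,4.0],
  [0.03,0.1,7,0,4.0],
  [0.03,0.1,10.5,0,4.0],
  [0.03,0.1,13,0,4.0],
  [0.03,0.1,13.8,0,4.0],
])

```text
t: 13.42
tool_pos: [0.6342, -0.0059, 0.0733]
tool_rot: [-2.185, -2.253, 0.004]
contact_force: [0.9, -0.2, -1.7]
opening: 0.0474
```

Request:
move_arm([
  [0,0,0.15,0,4.0],
  [0,0,0.3,0,4.0],
  [0,0,0.3,0,4.0],
])

```text
t: 13.8
tool_pos: [0.637, -0.0055, 0.0738]
tool_rot: [2.185, 2.255, 0.002]
contact_force: [0.5, 0.0, -2.6]
opening: 0.0473
```

Request:
move_arm([
  [0,0,0.2,0,4.0],
  [0,0,0.4,0,4.0],
  [0,0,0.4,0,4.0],
])

```text
t: 14.18
tool_pos: [0.6359, -0.0053, 0.0681]
tool_rot: [-2.185, -2.256, 0.001]
contact_force: [-1.0, -0.8, -2.3]
opening: 0.0474
```

Request:
move_arm([
  [0,0,0.15,0,4.0],
  [0,0,0.15,0,4.0],
])

```text
t: 14.42
tool_pos: [0.6363, -0.0054, 0.0672]
tool_rot: [2.186, 2.256, 0.0]
contact_force: [-1.3, 0.6, -0.3]
opening: 0.0469
```

Request:
move_arm([
  [0,0,0.12,0,4.0],
  [0,0,0.12,0,4.0],
])

```text
t: 14.68
tool_pos: [0.6364, -0.0054, 0.0672]
tool_rot: [-2.186, -2.257, 0.0]
contact_force: [-3.8, -0.5, 6.0]
opening: 0.0472
```

Contact, with the force up to +6 N. Releasing and rising.

Request:
move_arm([
  [0,0,0,0,5.2],
  [0,0,0,0,6.5],
  [0,0,0,0,8.0],
  [0,0,0,0,8.0],
  [0,0,-1.0,0,8.0],
])

```text
t: 15.3
tool_pos: [0.6353, -0.0053, 0.0749]
tool_rot: [-2.184, -2.255, 0.002]
contact_force: [0.3, 0.6, 0.0]
opening: 0.0799
```

Request:
move_arm([
  [0,0,-4,0,8.2],
  [0,0,-9,0,8.2],
  [0,0,-13,0,8.2],
  [0,0,-14.5,0,8.2],
  [0,0,-14.5,0,8.2],
])

```text
t: 15.92
tool_pos: [0.6366, -0.0055, 0.2217]
tool_rot: [2.185, 2.255, 0.002]
contact_force: [-0.0, -0.0, 0.1]
opening: 0.0819
```

```bash
python3 go.py .467 -.118 .22 12; python3 - <<'E'
from station import get_image
import cv2,numpy as np
d=get_image("top"); cv2.imwrite("pics/t3.png",d["image"][:,:,::-1]); np.savez("pics/t3.npz",**d)
d=get_image("wrist"); cv2.imwrite("pics/w3.png",d["image"][:,:,::-1]); np.savez("pics/w3.npz",**d)
E
```

```text
t 15.93 pos [ 0.6366 -0.0055  0.2217] psi 1.83 open 0.0819 F [-0.  -0.   0.1]
dxyz cm [-10.71 -17.31   0.14] twist -10.2
```

View pics/w3.png

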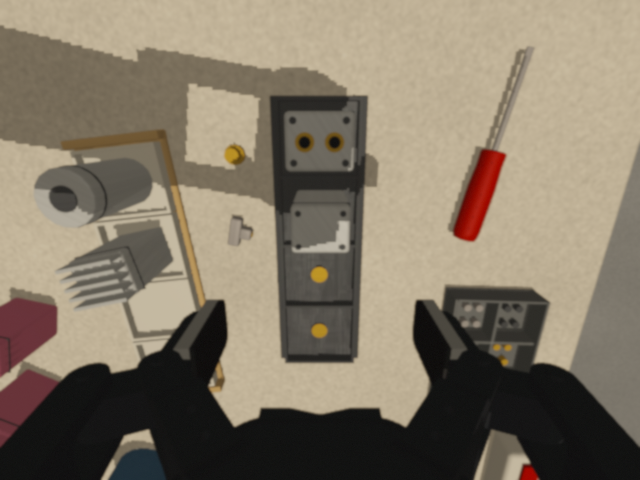

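View pics/t3.png

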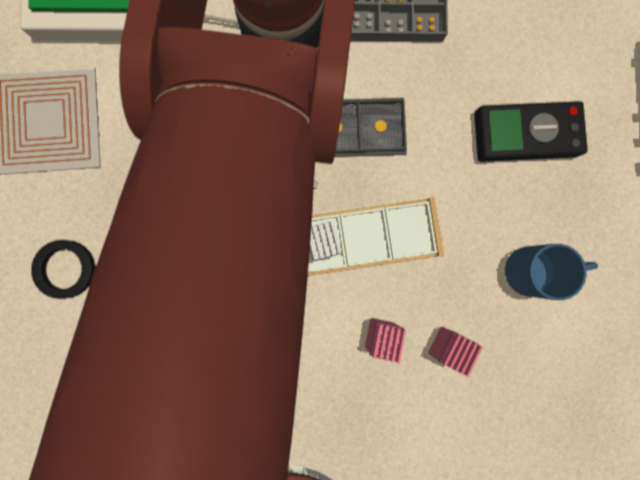

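```bash
python3 - <<'E'
from h import *
d=dict(np.load("pics/w3.npz"))
ax=np.radians(1.9)
D=[ray(d,*p,.006) for p in((319,274),(320,330))]; print("discs",np.round(D,4).tolist())
for n,z,ps in (("tall",.112,[(304,142),(334,142)]),("short",.084,[(297,212),(343,212),(349,245),(295,247)])):
    c=np.mean([ray(d,*p,z) for p in ps],0); print(n,c.round(4))
E
python3 go.py .456 -.053 .22 13
```

```text
discs [[0.6365, -0.0764, 0.006], [0.6399, -0.1469, 0.006]]
tall [0.6322 0.066  0.112 ]
short [ 0.636  -0.0027  0.084 ]
t 16.02 pos [ 0.6352 -0.0053  0.2184] psi 1.83 open 0.082 F [-0.1 -0.2 -1.4]
dxyz cm [ -4.2  -18.06  -0.1 ] twist -11.2
```

Tall and short sit within about 3 mm of their bay centres, and the discs agree with the earlier values. Now the finned unit.

Request:
move_arm([
  [-0.9,-4,0,-2.5,8.5],
  [-1.8,-8,0,-5,8.5],
  [-2.8,-12,0,-8,8.5],
  [-3.7,-16,0,-10,8.5],
  [-4.2,-18,0,-11.2,8.5],
])

```text
t: 16.65
tool_pos: [0.4549, -0.053, 0.2177]
tool_rot: [-1.952, -2.456, 0.003]
contact_force: [-1.3, -1.0, 0.3]
opening: 0.0849
```

Request:
move_arm([
  [0,0,0,0,8.5],
  [0,0,0,0,8.5],
])

```text
t: 16.9
tool_pos: [0.4576, -0.0529, 0.2195]
tool_rot: [-1.954, -2.458, 0.001]
contact_force: [-0.2, 1.1, -0.2]
opening: 0.0853
```

```bash
python3 go.py .456 -.053 .07 13; python3 - <<'E'
from station import get_image
import cv2,numpy as np
d=get_image("wrist"); np.savez("pics/w4.npz",**d)
im=d["image"][100:280,220:420,::-1]; cv2.imwrite("pics/w4c.png",cv2.resize(im,None,fx=3,fy=3,interpolation=cv2.INTER_CUBIC))
E
```

```text
t 16.9 pos [ 0.4576 -0.0529  0.2195] psi 13.01 open 0.0853 F [-0.2  1.1 -0.2]
dxyz cm [ 1.000e-02 -1.400e-01  1.495e+01] twist 0.0
```

View pics/w4c.png

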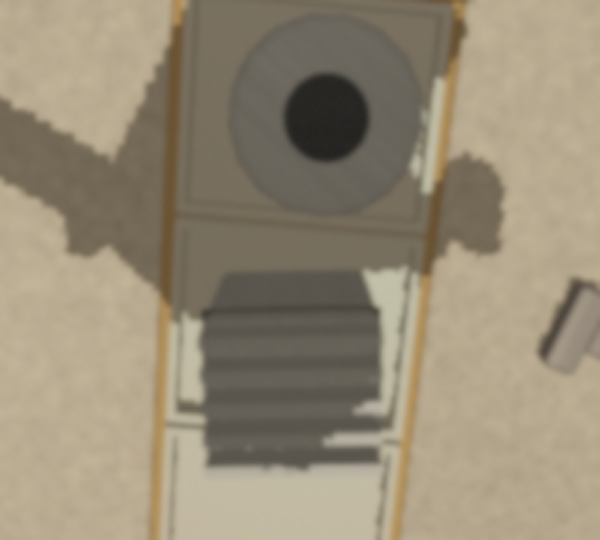

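```bash
python3 - <<'E'
from h import *
d=dict(np.load("pics/w4.npz"))
f=lambda p:((p[0]+.5)/3-.5+220,(p[1]+.5)/3-.5+100)
Q=np.array([ray(d,*f(p),.101) for p in [(205,310),(380,310),(380,463),(207,467)]])
print(Q.mean(0).round(4),[np.degrees(np.arctan2(*(Q[b]-Q[a])[1::-1])).round(1) for a,b in((0,1),(3,2))],np.linalg.norm(Q[1]-Q[0]),np.linalg.norm(Q[2]-Q[1]))
print(ray(d,*f((327,114)),.101))
E
```

```text
[ 0.4536 -0.046   0.101 ] [np.float64(13.1), np.float64(14.5)] 0.04304556690514006 0.040114974455859556
[0.44635537 0.02064556 0.101     ]
```

```bash
python3 go.py .455 -.049 .067 13.3
```

```text
t 16.95 pos [ 0.4579 -0.0529  0.2199] psi 13.03 open 0.0845 F [-0.4  0.2  0.1]
dxyz cm [ 0.43 -0.17 15.29] twist -0.3
```

Request:
move_arm([
  [0.4,-0.1,5,0,8.5],
  [0.4,-0.1,9,0,8.5],
  [0.4,-0.1,12.5,0,8.5],
  [0.4,-0.1,14.5,0,8.5],
  [0.4,-0.1,15.2,0,8.5],
])

```text
t: 17.58
tool_pos: [0.4551, -0.0489, 0.0668]
tool_rot: [-1.952, -2.457, 0.002]
contact_force: [0.0, 0.5, -0.3]
opening: 0.0848
```

Request:
move_arm([
  [0,0,0,0,6.5],
  [0,0,0,0,4.5],
  [0,0,0,0,4.0],
  [0,0,0,0,4.0],
  [0,0,0,0,4.0],
])

```text
t: 18.2
tool_pos: [0.4567, -0.0497, 0.0701]
tool_rot: [1.954, 2.457, 0.001]
contact_force: [-1.6, 0.6, 5.7]
opening: 0.0472
```

Request:
move_arm([
  [0,0,-0.5,0,4.0],
  [0,0,-1.5,0,4.0],
  [0,0,-2.5,0,4.0],
  [0,0,-2.5,0,4.0],
])

```text
t: 18.7
tool_pos: [0.4565, -0.0496, 0.095]
tool_rot: [1.954, 2.457, 0.002]
contact_force: [-0.7, 0.0, -3.3]
opening: 0.0471
```

Held at 47 mm, 3.3 N. It goes to the third bay, target (0.638, -0.076).

Request:
move_arm([
  [0,0,-3,0,4.0],
  [0,0,-7,0,4.0],
  [0,0,-10.5,0,4.0],
  [0,0,-12,0,4.0],
  [0,0,-12,0,4.0],
])

```text
t: 19.32
tool_pos: [0.4561, -0.0495, 0.2142]
tool_rot: [1.954, 2.458, 0.001]
contact_force: [0.9, 0.6, -3.1]
opening: 0.0474
```

```bash
python3 go.py .638 -.076 .215 1.9
```

```text
t 19.32 pos [ 0.4561 -0.0495  0.2142] psi 13.03 open 0.0474 F [ 0.9  0.6 -3.1]
dxyz cm [-6.68 17.13 -0.05] twist 11.1
```

Request:
move_arm([
  [-1.0,2.6,0,1.7,4.0],
  [-2.5,6.4,0,4.2,4.0],
  [-4.0,10.4,0,6.8,4.0],
  [-5.4,13.8,0,9,4.0],
  [-6.4,16.3,0,10.6,4.0],
])

```text
t: 19.95
tool_pos: [0.6291, -0.075, 0.21]
tool_rot: [-2.172, -2.264, 0.004]
contact_force: [0.3, 0.6, -3.4]
opening: 0.0474
```

Request:
move_arm([
  [-0.1,0.8,0,0.5,4.0],
  [-0.1,0.8,0,0.5,4.0],
  [-0.1,0.8,0,0.5,4.0],
])

```text
t: 20.32
tool_pos: [0.6359, -0.0754, 0.2129]
tool_rot: [-2.182, -2.258, 0.001]
contact_force: [-0.1, -0.2, -2.9]
opening: 0.0469
```

```bash
python3 go.py .638 -.076 .067 1.9
```

```text
t 20.32 pos [ 0.6359 -0.0754  0.2129] psi 1.95 open 0.0469 F [-0.1 -0.2 -2.9]
dxyz cm [-0.07  0.23 14.59] twist 0.0
```

Request:
move_arm([
  [-0.07,0.15,3,0,4.0],
  [-0.07,0.15,7,0,4.0],
  [-0.07,0.15,10.5,0,4.0],
  [-0.07,0.15,13,0,4.0],
  [-0.07,0.15,13.8,0,4.0],
])

```text
t: 20.95
tool_pos: [0.6364, -0.0759, 0.0736]
tool_rot: [-2.181, -2.256, 0.003]
contact_force: [0.0, 0.2, -4.1]
opening: 0.0474
```

Request:
move_arm([
  [0,0,0.15,0,4.0],
  [0,0,0.3,0,4.0],
  [0,0,0.5,0,4.0],
  [0,0,0.65,0,4.0],
  [0,0,0.65,0,4.0],
])

```text
t: 21.58
tool_pos: [0.6385, -0.0763, 0.0692]
tool_rot: [-2.184, -2.258, 0.0]
contact_force: [-0.5, -0.2, -3.8]
opening: 0.047
```

Request:
move_arm([
  [0,0,0.15,0,4.0],
  [0,0,0.15,0,4.0],
])

```text
t: 21.82
tool_pos: [0.6384, -0.0763, 0.0675]
tool_rot: [-2.183, -2.258, 0.0]
contact_force: [0.3, -0.8, -3.1]
opening: 0.0472
```

Request:
move_arm([
  [0,0,0.15,0,4.0],
  [0,0,0.15,0,4.0],
])

```text
t: 22.08
tool_pos: [0.6387, -0.0764, 0.0672]
tool_rot: [-2.184, -2.259, 0.0]
contact_force: [-4.3, 1.6, 3.7]
opening: 0.0475
```

Contact. Releasing.

Request:
move_arm([
  [0,0,0,0,5.2],
  [0,0,0,0,6.5],
  [0,0,0,0,8.0],
  [0,0,0,0,8.0],
  [0,0,-1.0,0,8.0],
])

```text
t: 22.7
tool_pos: [0.6377, -0.0762, 0.0754]
tool_rot: [-2.182, -2.257, 0.002]
contact_force: [-0.3, 0.6, -0.3]
opening: 0.08
```

Request:
move_arm([
  [0,0,-4,0,8.2],
  [0,0,-9,0,8.2],
  [0,0,-13,0,8.2],
  [0,0,-14.5,0,8.2],
  [0,0,-14.5,0,8.2],
])

```text
t: 23.32
tool_pos: [0.6389, -0.0764, 0.2222]
tool_rot: [2.183, 2.257, 0.002]
contact_force: [0.4, 1.1, 0.4]
opening: 0.082
```

```bash
python3 go.py .4465 .0195 .22 5
```

```text
t 23.32 pos [ 0.6389 -0.0764  0.2222] psi 1.93 open 0.082 F [0.4 1.1 0.4]
dxyz cm [ 10.24 -18.91   0.18] twist -3.1
```

Request:
move_arm([
  [2.2,-4,0,0,8.5],
  [4.4,-8,0,-1,8.5],
  [6.5,-12,0,-2,8.5],
  [8.7,-16,0,-3,8.5],
  [10.2,-18.9,0,-3,8.5],
])

```text
t: 23.95
tool_pos: [0.4434, 0.0201, 0.218]
tool_rot: [-2.12, -2.312, 0.005]
contact_force: [-0.7, -0.6, 1.2]
opening: 0.0845
```

Request:
move_arm([
  [0,0,0,0,8.5],
  [0,0,0,0,8.5],
  [0,0,0,0,8.5],
])

```text
t: 24.32
tool_pos: [0.4466, 0.0189, 0.2206]
tool_rot: [-2.124, -2.314, 0.001]
contact_force: [0.6, -0.1, 0.3]
opening: 0.0852
```

```bash
python3 go.py .4465 .0195 .07 5; python3 - <<'E'
from station import get_image
import cv2,numpy as np
d=get_image("wrist"); np.savez("pics/w5.npz",**d)
cv2.imwrite("pics/w5.png",d["image"][:,:,::-1])
E
```

```text
t 24.32 pos [0.4466 0.0189 0.2206] psi 4.9 open 0.0852 F [ 0.6 -0.1  0.3]
dxyz cm [6.000e-02 1.000e-02 1.506e+01] twist -0.1
```

View pics/w5.png

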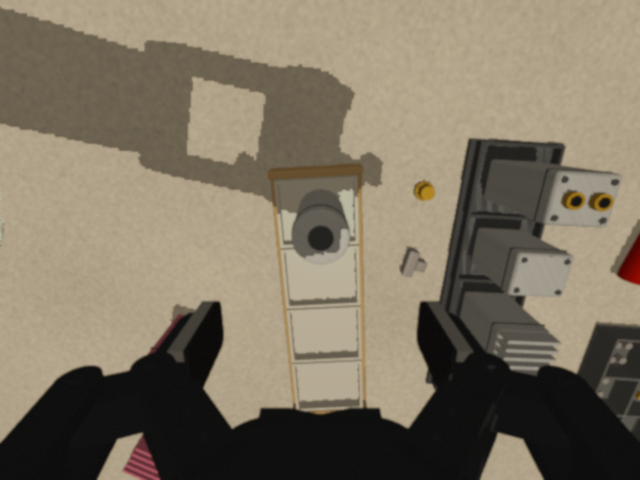

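```bash
python3 - <<'E'
from h import *
d=dict(np.load("pics/w5.npz")); print(ray(d,320,236.5,.101))
E
python3 go.py .446 .020 .07 5
```

```text
[0.44602879 0.02041739 0.101     ]
t 24.38 pos [0.4467 0.0189 0.2207] psi 4.89 open 0.0851 F [0.1 0.9 0.4]
dxyz cm [ 0.12 -0.04 15.07] twist -0.1
```

The can's top centre is at (320,236), which gives (0.446, 0.020) and matches. Descending.

Request:
move_arm([
  [0.1,0,5,0,8.5],
  [0.1,0,9,0,8.5],
  [0.1,0,12.5,0,8.5],
  [0.1,0,14.5,0,8.5],
  [0.1,0,15.2,0,8.5],
])

```text
t: 25.0
tool_pos: [0.4454, 0.0201, 0.0675]
tool_rot: [-2.123, -2.312, 0.003]
contact_force: [-0.0, -0.6, 0.2]
opening: 0.085
```

Request:
move_arm([
  [0,0,0,0,6.5],
  [0,0,0,0,4.5],
  [0,0,0,0,4.0],
  [0,0,0,0,4.0],
  [0,0,0,0,4.0],
])

```text
t: 25.62
tool_pos: [0.4471, 0.02, 0.0707]
tool_rot: [2.122, 2.313, 0.002]
contact_force: [-2.3, -0.7, 6.0]
opening: 0.0452
```

Request:
move_arm([
  [0,0,-0.5,0,4.0],
  [0,0,-1.5,0,4.0],
  [0,0,-2.5,0,4.0],
  [0,0,-2.5,0,4.0],
])

```text
t: 26.12
tool_pos: [0.447, 0.0201, 0.0955]
tool_rot: [2.122, 2.313, 0.002]
contact_force: [0.1, -0.0, -2.8]
opening: 0.0448
```

Request:
move_arm([
  [0,0,-3,0,4.0],
  [0,0,-7,0,4.0],
  [0,0,-10.5,0,4.0],
  [0,0,-12,0,4.0],
  [0,0,-12,0,4.0],
])

```text
t: 26.75
tool_pos: [0.4465, 0.0202, 0.2147]
tool_rot: [2.123, 2.314, 0.001]
contact_force: [-0.0, -0.5, -3.6]
opening: 0.0444
```

```bash
python3 go.py .640 -.1465 .215 1.9
```

```text
t 26.75 pos [0.4465 0.0202 0.2147] psi 4.93 open 0.0444 F [-0.  -0.5 -3.6]
dxyz cm [-18.27  17.85   0.  ] twist 3.0
```

```bash
python3 - <<'E'
from station import get_image,sensors
import cv2,numpy as np
d=get_image("wrist"); np.savez("pics/w6.npz",**d)
cv2.imwrite("pics/w6.png",d["image"][:,:,::-1]); print([sensors.get_obs()["opening"]])
d=get_image("scene"); cv2.imwrite("pics/s6.png",d["image"][:,:,::-1])
E
```

```text
[0.04530622612956005]
```

View pics/w6.png

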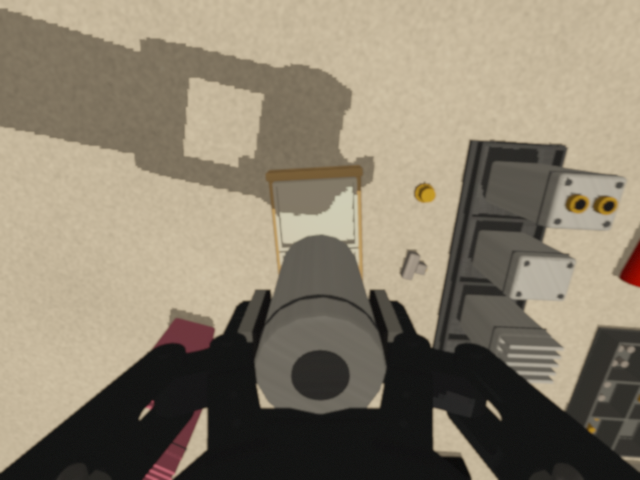

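View pics/s6.png

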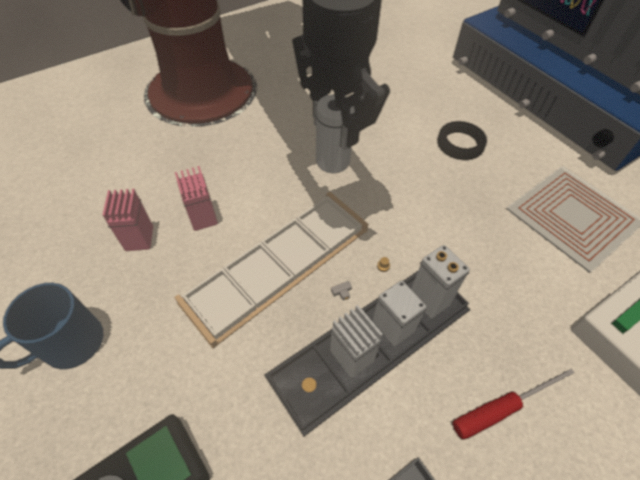

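The can hangs upright and centred between the pads (noise on the opening reading only), and three units stand in the test rack. Carrying on to the right-end bay.

Request:
move_arm([
  [-2.0,2.0,0,0.4,4.0],
  [-5.0,4.9,0,0.8,4.0],
  [-8,7.8,0,1.3,4.0],
  [-11,10.7,0,1.8,4.0],
  [-14,13.7,0,2.3,4.0],
])

```text
t: 27.48
tool_pos: [0.5945, -0.1081, 0.2111]
tool_rot: [-2.168, -2.268, 0.003]
contact_force: [0.4, 0.4, -2.5]
opening: 0.045
```

Request:
move_arm([
  [-2.5,2.4,0,0.4,4.0],
  [-3.9,3.6,0,0.7,4.0],
  [-4.3,4.1,0,0.7,4.0],
  [-4.3,4.1,0,0.7,4.0],
  [-4.3,4.1,0,0.7,4.0],
])

```text
t: 28.1
tool_pos: [0.6369, -0.1478, 0.2136]
tool_rot: [-2.182, -2.258, 0.001]
contact_force: [-0.7, 0.7, -2.8]
opening: 0.0449
```

```bash
python3 go.py .640 -.1465 .0677 1.9
```

```text
t 28.1 pos [ 0.6369 -0.1478  0.2136] psi 1.97 open 0.0449 F [-0.7  0.7 -2.8]
dxyz cm [ 0.11  0.33 14.59] twist 0.1
```

Request:
move_arm([
  [0.1,0.2,3,0,4.0],
  [0.1,0.2,7,0,4.0],
  [0.1,0.2,10.5,0,4.0],
  [0.1,0.2,13,0,4.0],
  [0.1,0.2,13.8,0,4.0],
])

```text
t: 28.72
tool_pos: [0.6378, -0.1464, 0.0741]
tool_rot: [-2.18, -2.257, 0.002]
contact_force: [0.7, -0.8, -3.8]
opening: 0.0447
```

Request:
move_arm([
  [0,0,0.15,0,4.0],
  [0,0,0.3,0,4.0],
  [0,0,0.5,0,4.0],
  [0,0,0.65,0,4.0],
  [0,0,0.65,0,4.0],
])

```text
t: 29.35
tool_pos: [0.6395, -0.1475, 0.0697]
tool_rot: [-2.184, -2.258, 0.0]
contact_force: [-0.3, -0.0, -3.1]
opening: 0.0448
```

Request:
move_arm([
  [0,0,0.15,0,4.0],
  [0,0,0.15,0,4.0],
])

```text
t: 29.6
tool_pos: [0.6394, -0.1475, 0.068]
tool_rot: [-2.183, -2.258, 0.0]
contact_force: [-0.2, -0.0, -3.0]
opening: 0.0446
```

Request:
move_arm([
  [0,0,0.15,0,4.0],
  [0,0,0.15,0,4.0],
])

```text
t: 29.85
tool_pos: [0.6396, -0.1476, 0.0678]
tool_rot: [-2.184, -2.259, 0.0]
contact_force: [-3.7, 0.5, 4.5]
opening: 0.0448
```

Request:
move_arm([
  [0,0,0,0,5.2],
  [0,0,0,0,6.5],
  [0,0,0,0,8.0],
  [0,0,0,0,8.0],
  [0,0,-1.0,0,8.0],
])

```text
t: 30.48
tool_pos: [0.6388, -0.1472, 0.0759]
tool_rot: [-2.182, -2.257, 0.001]
contact_force: [-0.0, -0.3, -0.0]
opening: 0.0801
```

Request:
move_arm([
  [0,0,-4,0,8.2],
  [0,0,-9,0,8.2],
  [0,0,-13,0,8.2],
  [0,0,-14.5,0,8.2],
  [0,0,-14.5,0,8.2],
])

```text
t: 31.1
tool_pos: [0.6399, -0.1476, 0.2227]
tool_rot: [2.182, 2.257, 0.001]
contact_force: [-0.6, 0.8, -0.5]
opening: 0.0822
```

Request:
move_arm([
  [4,-4,0,0,8.2],
  [8,-8,0,0,8.2],
  [12,-12,0,0,8.2],
  [16,-16,0,0,8.2],
  [16,-16,0,0,8.2],
])

```text
t: 31.72
tool_pos: [0.4706, 0.0092, 0.2181]
tool_rot: [-2.177, -2.258, 0.005]
contact_force: [0.8, -0.2, -0.5]
opening: 0.0822
```

```bash
python3 go.py; python3 - <<'E'
from station import get_image
import cv2,numpy as np
for n in ("top","scene"):
    d=get_image(n); np.savez(f"pics/{n}7.npz",**d); cv2.imwrite(f"pics/{n}7.png",d["image"][:,:,::-1])
E
```

```text
t 31.73 pos [0.4706 0.0092 0.2181] psi 2.1 open 0.0822 F [ 0.8 -0.2 -0.5]
```

View pics/top7.png

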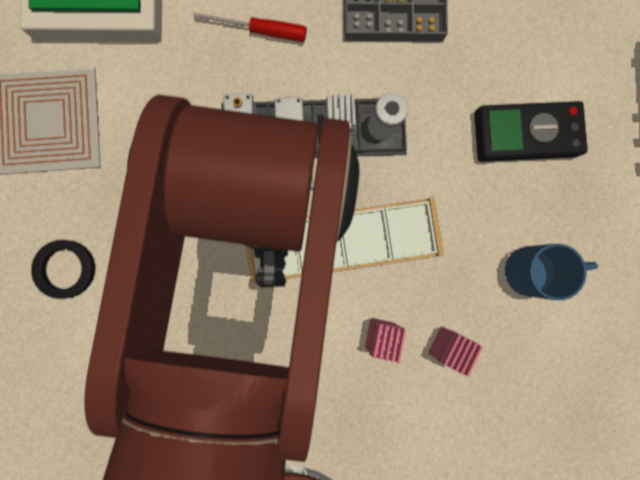

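View pics/scene7.png

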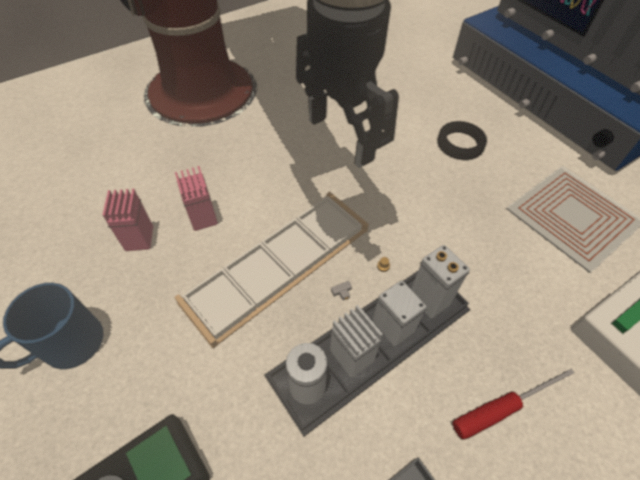

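```bash
python3 - <<'E'
from h import *
d=dict(np.load("pics/scene7.npz")); dt=dict(np.load("pics/top7.npz"))
B=np.array([[.633,.064],[.6355,-.006],[.638,-.076],[.640,-.1465]]); a=np.radians(1.9); M=np.array([[np.cos(a),np.sin(a)],[-np.sin(a),np.cos(a)]])
for n,dd,p,z,i in (("tall",d,(447,261.5),.112,0),("short",d,(402,304),.084,1),("fin",d,(357,334),.098,2),("round",d,(306.5,362),.098,3),("round top",dt,(392,110),.098,3)):
    c=ray(dd,*p,z)[:2]; print(n,c.round(4),"off mm",(M@(c-B[i])*1000).round(1))
E
```

```text
tall [0.6342 0.062 ] off mm [ 1.1 -2.1]
short [ 0.64   -0.0098] off mm [ 4.4 -3.9]
fin [ 0.645  -0.0841] off mm [ 6.7 -8.4]
round [ 0.6405 -0.1502] off mm [ 0.3 -3.7]
round top [ 0.6361 -0.1487] off mm [-4.  -2.1]
```

```bash
python3 - <<'E'
import cv2
im=cv2.imread("pics/scene7.png")[230:430,260:480]; cv2.imwrite("pics/s7c.png",cv2.resize(im,None,fx=3.5,fy=3,interpolation=cv2.INTER_CUBIC))
E
```

```text
(no output)
```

View pics/s7c.png

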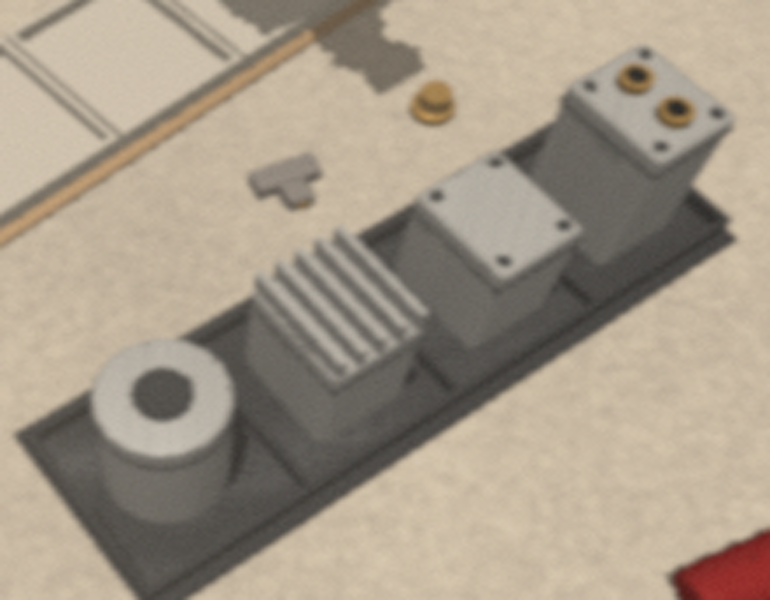

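```bash
python3 - <<'E'
from h import *
from station import order,sensors
d=dict(np.load("pics/scene7.npz"))
B=np.array([[.6355,-.006],[.638,-.076]]); a=np.radians(1.9); M=np.array([[np.cos(a),np.sin(a)],[-np.sin(a),np.cos(a)]])
for i,z,ps in((0,.084,[(435,196),(496,162),(563,226),(503,261)]),(1,.098,[(257,278),(340,232),(425,314),(338,378)])):
    c=np.mean([ray(d,(u+.5)/3.5-.5+260,(v+.5)/3-.5+230,z) for u,v in ps],0)[:2]; o=M@(c-B[i])*1000; print(o.round(1)); assert abs(o).max()<9
print(sensors.get_obs()["dq"].round(3)); order.finish_job()
E
```

```text
[0.3 0.1]
[ 2.1 -5.1]
[-0.02   0.026 -0.042  0.     0.002  0.001]
the job is handed in; nothing more can be done
```

All four signal units are now in the test rack in reverse order, left to right: tall, short, finned, round. I lowered each one onto its bay floor, watching the wrist force for contact, and handed the job in at about 31.8 s.

In the last pictures all four stand upright, the gripper is clear of everything, and the pink look-alikes are untouched. The last position estimates, along rack x and y from each bay centre (limit 15 mm):

| Unit | Offset x, y (mm) |
|---|---|
| tall | 1.1, -2.1 |
| short | 0.3, 0.1 |
| finned | 2.1, -5.1 |
| round | 0.3, -3.7 (scene camera); -4.0, -2.1 (top camera) |

- **Readings that disagreed:** a first rough reading put the finned unit 8.4 mm off and the short unit 4.4 mm off. An enlarged crop gave the smaller figures in the table. Before the grasp, the three cameras differed by up to 9 mm on the finned unit's y, so I took its place from the 70 mm row spacing.
- **Not checked:** the arm was still settling slightly when I handed in (joint speeds up to 0.04 rad/s), away from all parts.

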